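Centre the tea jar on its cake stand

TASK

The little round-bellied tea jar stands off-centre on its cake stand. With slow, light taps or pushes of the fingertips, slide it until it stands upright in the middle of the stand's round top, then take the hand away. Do not grasp, lift or topple the jar, do not shift the stand, and leave the other things as they are.

Things in the scene. Friction and masses are not known exactly. Their poses are not given: they have to be found in the camera images.
- jar: small jade-green ceramic tea jar, domed lid fixed on, round in plan, 70 mm tall, 100-210 g. Origin: centre of its underside, z up. Foot 30 mm across; belly widest (68 mm) 30 mm up, narrower below and above (49 mm at the lid, 52 mm up). Pushed at or below the belly's widest it slides (friction 0.30-0.46); pushed higher it rocks or falls. Starts 19-28 mm off the stand's middle, any direction.
- stand: the cake stand carrying the jar: clear acrylic foot (110 mm across, 10 mm high) and stem (30 mm), flat rimless round bamboo top plate 110 mm across, its upper face 110 mm above the shelf. Origin: centre of the foot's underside, on the axis of the top; z up. Loose, 0.8 kg. It or its twin may be on the left.
- spare_stand: bystander: a twin of the stand, same shape and size, carrying the dish. Origin at the centre of the underside of its foot.
- dish: bystander: small open jade-green ceramic dish, 84 mm across the rim, 25 mm high, on the spare stand. Origin at the centre of its underside.
- teapot: bystander: blue porcelain teapot on the shelf beyond the stands, body 116 mm across, 111 mm high over the lid's knob; spout towards its own +x (reaches 100 mm from the axis), handle towards its own -x (reaches 93 mm). Origin at the centre of its underside.
- gift_box: bystander: gold aluminium gift box on the shelf between the robot and the stands, 80 x 80 x 60 mm high. Origin at the centre of its underside.
Not all that is in view belongs to the job. What is shaped like the jar but purple or red is not meant.

How it is judged:
By the outcome, as a careful person would: the job done as asked, in the order asked, and still so for the second after the job is handed in, with the robot touching nothing.
It also fails if it takes over 43 s, if anything falls off the work surface, if the arm or the gripper's body presses on something with over 40 N, if the wrist force passes 120 N, or if a joint passes its speed limit or range.

ROBOT

A 7-joint arm with a two-finger parallel gripper is mounted at the origin on the work surface. World frame = base frame: x ahead of the robot, y to its left, z up, the work surface at z = 0. Lengths are in m, angles in rad, forces in N, time in s.
With the tool pointing down it reaches from about 0.35 to 0.9 m from the base axis. Payload 8.1 kg.
Tool frame: the origin (TCP) lies midway between the tips of the shut fingers; the grasp point (between the pads) lies arm.grasp_offset behind it (arm.grasp_offset is the distance from the TCP to the grasp point, in m); z points along the fingers, y is the line along which they close (so a half turn about z gives the same grasp; the last joint's range is limited). The gripper opens to 92 mm and grips with 3 to 60 N. Pads are 19 mm wide; open, the fingers measure 130 mm over their backs; the gripper's body (75 mm by 190 mm) begins 47 mm behind the grasp point.
Start: joints at [-1.381, 0.434, 0.025, 1.573, -0.012, 1.134, -0.075], TCP at [0.18, 0.598, 0.227] pointing down, gripper open.
Joint ranges: [-2.62, 2.62], [-0.44, 2.09], [-1.27, 1.32], [0.08, 2.57], [-1.32, 4.46], [0.12, 2], [-2.74, 2.74]. Speed limits (rad/s): [2.22, 2.22, 3.01, 3.01, 3.14, 3.14, 3.14].

INTERFACE

Orientations are given as a rotation vector (axis times angle).
In Python, from cell import observe, imaging, arm gives the robot as it stands.
- The arm moves only by the tool apply_moves, never from a script. Its argument "commands" is a list of rows, each a list of 5 numbers: the opening in per cent of the stroke, from 0 (shut) to 100 (fully open), then the shift along the world's x, y, z in units of 0.06 m (1.0 is 0.06 m), then the turn about the world's z in units of 0.5 rad (1.0 is 0.5 rad). A call has 1 to 12 rows; each row shifts and turns the commanded pose from where the row before left it; what a row does not reach is not made up. A row lasts 1/8 s, in which the tool goes at most 62.5 mm and 10.7 degrees, less where a joint would pass 70% of its speed; a pose out of reach is approached as far as the arm can. A call with a number of a shift or a turn outside -1 to 1 is refused whole. A call with a gripper value outside its range is refused whole. The fingers move at their own pace and stop on an object; "newtons" is the grip in N (left out, the last holds). Time passes only in rows, so rows that do not move let the fingers close. It gives the time, the measured TCP pose, the force, the opening and the grip force at its end, in the units of the state.
- observe(): the state, without advancing time (a new reading comes with each control period).
- imaging.get_image(name): name is "side" or "top"; returns (picture, depth): 480x640x3 uint8, red, green, blue; 480x640 float32, m along the optical axis (not along the pixel's ray), 0 where there is no reading.
- imaging.camera_params(name): a dict with "camera_matrix" (3x3 intrinsics, pixels), "dist" ([k1, k2, p1, p2, k3] as OpenCV has them; the pictures are not rectified), "origin" and "rotation" of the camera in the world. Camera axes: x right, y up, looking along -z (the intrinsics and any distortion apply to the point x, -y, -z); pixel columns grow to the right and rows downward; lengths in m; the calibration is good to about 2 mm. A picture is of the moment at which its call begins. camera_params takes no time and is no camera call.
- arm.sign_off(): hands the job in; it is judged then, once.
The state is a dict: "clock": time; "joints": joint angles; "dq": joint speeds; "joint_efforts": joint torques, N m; "position": TCP position; "ee_rot": TCP orientation; "force": force on the tool from outside, world axes, zero at the start; "ft_torque": the same for the moment, N m; "width": opening from 0.0 (shut) to 1.0 (fully open); "gripper_force": force on a finger pad.
Only numpy, scipy, OpenCV 4.12 (cv2) and the standard library are available. Lean on these libraries where they do the work, as an engineer would, in place of code of your own. Each camera call takes 0.05 s, during which the arm holds its last target. There are 200 camera calls.

## Working session

There is one attempt and no reset: what is moved stays moved. The work goes in short steps, Python scripts to look and compute and a tool call to move; the robot and the scene stay as the last step left them, time stands still between calls to the robot, and variables do not carry over. Pictures are saved under pics/ and viewed, at most 10 in all, crops included, and the job is handed in when it is done.

Besides the shell and the picture viewer there is one more tool, called after ">>>" by a JSON object that holds its "name" and its "arguments", one argument or row to a line. apply_moves: Moves the arm, as the interface text tells. Its arguments: {"type":"object","properties":{"commands":{"type":"array"},"newtons":{"type":"number"}},"required":["commands"]}

```bash
mkdir -p pics
python3 - <<'E'
from cell import observe, imaging, arm
import cv2,numpy as np
s=observe();print(s['clock'],s['position'],s['ee_rot'],s['width'],arm.grasp_offset)
for n in('top','side'):
    p,d=imaging.get_image(n);cv2.imwrite(f'pics/{n}0.png',p[:,:,::-1]);np.save(f'pics/{n}0.npy',d)
    print(imaging.camera_params(n))
E
```

```text
0.0 [0.18031385 0.59785593 0.22594154] [-4.58422000e-01 -3.10786909e+00  2.56142002e-03] 0.9990613754579379 0.0188
{'camera_matrix': array([[448.55785575,   0.        , 320.1106974 ],
       [  0.        , 448.55785575, 244.69688344],
       [  0.        ,   0.        ,   1.        ]]), 'dist': array([0.00260498, 0.        , 0.        , 0.        , 0.        ]), 'origin': array([0.4399451 , 0.01971789, 0.78157406]), 'rotation': array([ 0.106804  , -0.140494  , -1.56587182])}
{'camera_matrix': array([[462.50651064,   0.        , 323.09758471],
       [  0.        , 462.50651064, 243.78367074],
       [  0.        ,   0.        ,   1.        ]]), 'dist': array([-0.01672204,  0.        ,  0.        ,  0.        ,  0.        ]), 'origin': array([ 0.30715389, -0.42683867,  0.50959407]), 'rotation': array([ 0.87061248, -0.24870937, -0.50352802])}
```

View pics/top0.png

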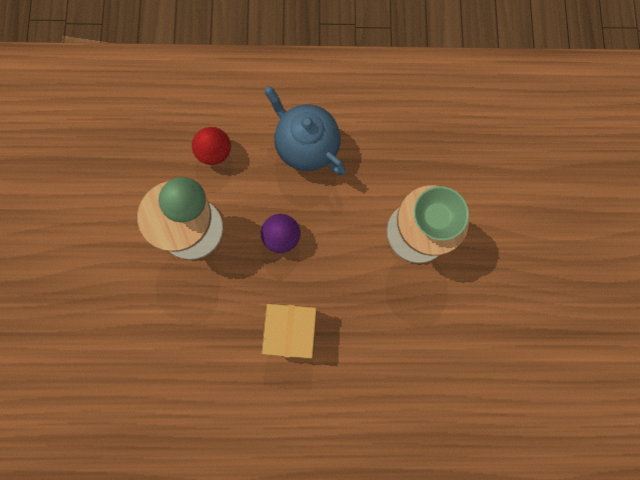

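View pics/side0.png

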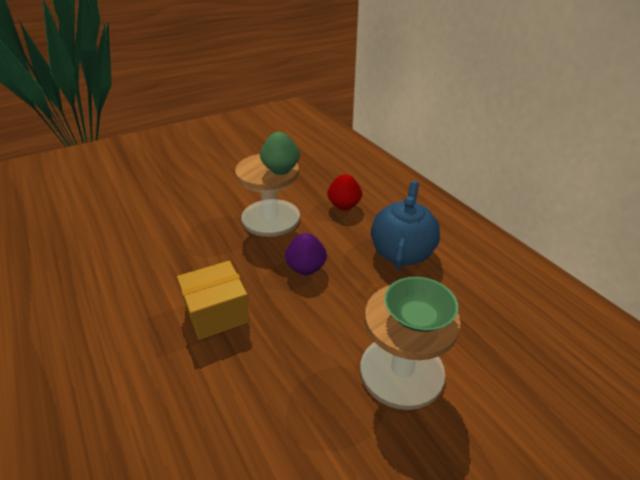

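The top view shows the jar at about (182,200), on the left stand whose plate is centred near (175,216). The dish is on the right stand, the purple decoy at (281,233), the red one at (211,146), the teapot at (308,138) and the box at (290,331). Next I'll get metric positions from depth.

```bash
cat > h.py <<'E'
import cv2,numpy as np
from cell import observe, imaging, arm
from scipy.optimize import least_squares
from scipy.spatial.transform import Rotation as R
def cloud(n,d):
    c=imaging.camera_params(n);v,u=np.nonzero(d>0)
    q=cv2.undistortPoints(np.c_[u,v].astype(float)[:,None],c['camera_matrix'],c['dist'])[:,0]
    z=d[v,u];P=np.c_[q[:,0]*z,-q[:,1]*z,-z]
    return R.from_rotvec(c['rotation']).apply(P)+c['origin'],u,v
def proj(n,X):
    c=imaging.camera_params(n);P=R.from_rotvec(c['rotation']).inv().apply(np.atleast_2d(X)-c['origin'])*[1,-1,-1]
    return cv2.projectPoints(P,np.zeros(3),np.zeros(3),c['camera_matrix'],c['dist'])[0][:,0]
zs=[0,.030,.052,.070];rs=[.015,.034,.0245,.0]
def measure(n,p,d,c0,box=.09):
    P,u,v=cloud(n,d);col=p[v,u].astype(int)
    near=np.hypot(*(P[:,:2]-c0).T)<box
    wood=near&(abs(P[:,2]-.11)<.008)&(col[:,0]>col[:,1]+20)
    g=near&(P[:,2]>.112)&(P[:,2]<.2)&(col[:,1]>col[:,0]+8)
    W=P[wood];J=P[g]
    # plate: extent-fit: inliers inside a 55mm disc; use outline of hull
    h=cv2.convexHull(W[:,:2].astype(np.float32))[:,0]
    f=least_squares(lambda c:np.hypot(*(h-c).T)-.055,W[:,:2].mean(0),loss='soft_l1',f_scale=.001)
    k=least_squares(lambda c:np.hypot(J[:,0]-c[0],J[:,1]-c[1])-np.interp(J[:,2]-.11,zs,rs),J[:,:2].mean(0),loss='soft_l1',f_scale=.002)
    k2=least_squares(lambda c:np.linalg.norm(J-[c[0],c[1],c[2]],axis=1)-c[3],[*k.x,.14,.033],loss='soft_l1',f_scale=.002)
    print(n,'plate',f.x.round(4),'z',np.median(W[:,2]).round(4),'jar',k.x.round(4),'sph',k2.x.round(4),'top',J[:,2].max().round(4),'off',((k.x-f.x)*1000).round(1),len(W),len(J))
    return f.x,k.x
def look(c0,tag,save=True):
    for n in('top','side'):
        p,d=imaging.get_image(n)
        if save: cv2.imwrite(f'pics/{n}{tag}.png',p[:,:,::-1])
        measure(n,p,d,c0)
E
python3 - <<'E'
from h import *
for n,px in(('top',(175,216)),('side',(268,172))):
    p=cv2.imread(f'pics/{n}0.png')[:,:,::-1];d=np.load(f'pics/{n}0.npy')
    P,u,v=cloud(n,d)
    for q in {'top':[(160,220),(182,200),(211,146),(281,233),(308,138),(290,331),(436,238)],'side':[(250,178),(280,155)]}[n]:
        print(n,q,P[(u==q[0])&(v==q[1])].round(3))
    c0=np.array([.49,.23]) if 0 else P[(u==px[0])&(v==px[1])][0,:2]
    measure(n,p,d,c0)
E
```

```text
top (160, 220) [[0.584 0.248 0.111]]
top (182, 200) [[0.598 0.198 0.174]]
top (211, 146) [[0.721 0.187 0.062]]
top (281, 233) [[0.572 0.067 0.07 ]]
top (308, 138) [[0.725 0.024 0.09 ]]
top (290, 331) [[0.416 0.052 0.059]]
top (436, 238) [[ 0.553 -0.165  0.136]]
top plate [0.5925 0.2283] z 0.1095 jar [0.6082 0.2068] sph [0.6085 0.2073 0.1466 0.0299] top 0.1824 off [ 15.6 -21.6] 2473 1604
side (250, 178) [[0.553 0.212 0.11 ]]
side (280, 155) [[0.597 0.184 0.154]]
side plate [0.5921 0.2293] z 0.11 jar [0.6085 0.208 ] sph [0.6103 0.2113 0.1422 0.0339] top 0.1805 off [ 16.4 -21.3] 1223 1142
```

>>> {"name": "apply_moves", "arguments": {
  "commands": [
    [33,0,0,0.4,0],
    [33,0.5,-0.45,0,-0.11],
    [33,0.5,-0.45,0,-0.11],
    [33,0.5,-0.45,0,-0.11],
    [33,0.5,-0.45,0,-0.11],
    [33,0.5,-0.45,0,-0.11],
    [33,0.5,-0.45,0,-0.11],
    [33,0.5,-0.45,0,-0.11],
    [33,0.5,-0.45,0,-0.11],
    [33,0.5,-0.45,0,-0.11],
    [33,0.5,-0.45,0,-0.11],
    [33,0.5,-0.45,0,-0.11]
  ]
}}

```text
clock: 1.6
position: [0.5111, 0.3004, 0.2504]
ee_rot: [-1.366, -2.829, 0.001]
force: [0.2, 0.8, -0.1]
width: 0.332
gripper_force: 0.0
```

>>> {"name": "apply_moves", "arguments": {
  "commands": [
    [33,0.48,-0.51,0,-0.04],
    [33,0.48,-0.51,0,0],
    [33,0.48,-0.51,0,0],
    [33,0.48,-0.51,0,0],
    [33,0.48,-0.51,0,0],
    [33,0,0,0,0],
    [33,0,0,-0.4,0],
    [33,0,0,-0.4,0],
    [33,0,0,-0.4,0],
    [33,0,0,-0.4,0],
    [33,0,0,-0.4,0],
    [33,0,0,0,0]
  ]
}}

```text
clock: 3.1
position: [0.6524, 0.1492, 0.1287]
ee_rot: [-1.389, -2.814, 0.004]
force: [0.2, -0.7, 0.5]
width: 0.329
gripper_force: 0.0
```

Run:
```python
from h import *
s=observe();print(s['clock'],s['position'],s['ee_rot'],s['width'],s['force'])
look([.592,.229],'1')
```

```text
3.1 [0.65235821 0.14917771 0.12868007] [-1.38856561 -2.813993    0.00399646] 0.3288852581710399 [ 0.20762852 -0.73641155  0.48127257]
top plate [0.5925 0.2282] z 0.1096 jar [0.6082 0.2068] sph [0.6086 0.2076 0.1465 0.0301] top 0.1816 off [ 15.8 -21.4] 1417 1536
side plate [0.5923 0.2292] z 0.11 jar [0.6083 0.2086] sph [0.6102 0.2098 0.1419 0.033 ] top 0.1768 off [ 16.1 -20.6] 1223 754
```

View pics/side1.png

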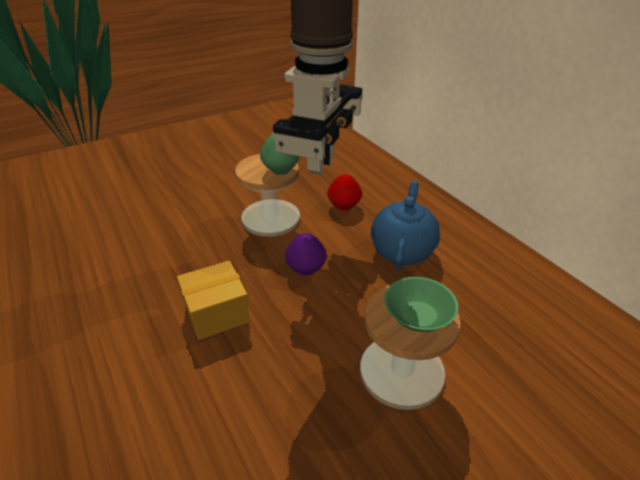

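The picture shows the gripper at about (318,160) beside the jar at (280,153), on the far-right side from the stand's middle. I'll approach, then push slowly.

>>> {"name": "apply_moves", "arguments": {
  "commands": [
    [33,-0.03,0.04,0,0],
    [33,-0.03,0.04,0,0],
    [33,-0.03,0.04,0,0],
    [33,-0.03,0.04,0,0],
    [33,-0.03,0.04,0,0],
    [33,-0.03,0.04,0,0],
    [33,-0.03,0.04,0,0],
    [33,-0.03,0.04,0,0],
    [33,-0.012,0.016,0,0],
    [33,-0.012,0.016,0,0],
    [33,-0.012,0.016,0,0],
    [33,-0.012,0.016,0,0]
  ]
}}

```text
clock: 4.7
position: [0.6371, 0.1714, 0.1307]
ee_rot: [1.392, 2.816, -0.0]
force: [-0.3, 0.4, -0.4]
width: 0.328
gripper_force: 0.0
```

>>> {"name": "apply_moves", "arguments": {
  "commands": [
    [33,-0.012,0.016,0,0],
    [33,-0.012,0.016,0,0],
    [33,-0.012,0.016,0,0],
    [33,-0.012,0.016,0,0],
    [33,-0.012,0.016,0,0],
    [33,-0.012,0.016,0,0],
    [33,-0.012,0.016,0,0],
    [33,-0.012,0.016,0,0],
    [33,-0.012,0.016,0,0],
    [33,-0.012,0.016,0,0],
    [33,-0.012,0.016,0,0],
    [33,-0.012,0.016,0,0]
  ]
}}

```text
clock: 6.2
position: [0.6285, 0.183, 0.1307]
ee_rot: [1.392, 2.816, 0.0]
force: [1.5, -1.5, 0.3]
width: 0.33
gripper_force: 0.3
```

Run:
```python
from h import *
s=observe();print(s['clock'],s['position'],s['ee_rot'],s['width'],s['force'])
look([.592,.229],'2')
```

```text
6.2 [0.62846294 0.18300583 0.13073771] [1.39177857e+00 2.81642501e+00 5.79271236e-05] 0.32972965430219536 [ 1.4652795  -1.47456083  0.34935536]
top plate [0.5925 0.2279] z 0.1094 jar [0.6027 0.2138] sph [0.6071 0.2111 0.1434 0.0337] top 0.1803 off [ 10.1 -14.1] 1811 633
side plate [0.592  0.2291] z 0.11 jar [0.6041 0.2143] sph [0.6019 0.213  0.1406 0.0293] top 0.1607 off [ 12.1 -14.8] 1171 506
```

View pics/side2.png

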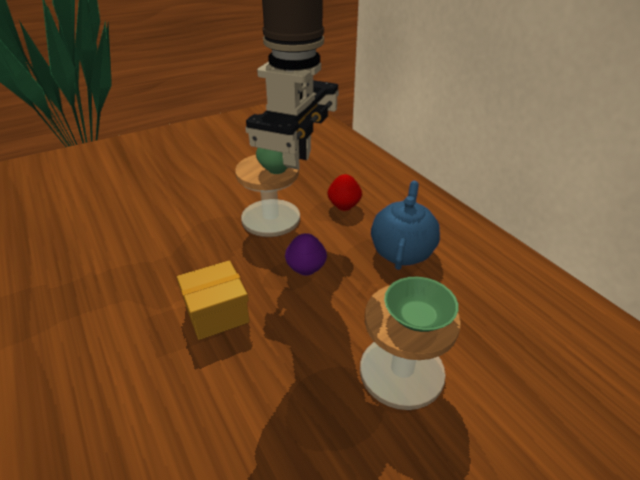

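Fingers at (290,160) are touching the jar's belly. It has slid about 9 mm, upright, and the stand is unmoved. I'll continue.

>>> {"name": "apply_moves", "arguments": {
  "commands": [
    [33,-0.012,0.016,0,0],
    [33,-0.012,0.016,0,0],
    [33,-0.012,0.016,0,0],
    [33,-0.012,0.016,0,0],
    [33,-0.012,0.016,0,0],
    [33,-0.012,0.016,0,0],
    [33,-0.012,0.016,0,0],
    [33,-0.012,0.016,0,0],
    [33,-0.012,0.016,0,0],
    [33,-0.012,0.016,0,0],
    [33,-0.012,0.016,0,0],
    [33,-0.012,0.016,0,0]
  ]
}}

```text
clock: 7.8
position: [0.6198, 0.1945, 0.1308]
ee_rot: [1.392, 2.816, 0.0]
force: [0.4, -1.1, 0.2]
width: 0.332
gripper_force: 0.3
```

>>> {"name": "apply_moves", "arguments": {
  "commands": [
    [33,0,0,0,0],
    [33,0.012,-0.016,0,0],
    [33,0.03,-0.04,0,0],
    [33,0.06,-0.08,0,0],
    [33,0.12,-0.16,0,0],
    [33,0.24,-0.32,0,0],
    [33,0.24,-0.32,0,0],
    [33,0,0,0,0]
  ]
}}

```text
clock: 8.8
position: [0.6638, 0.1339, 0.1308]
ee_rot: [1.398, 2.811, -0.002]
force: [0.6, 0.8, -0.6]
width: 0.33
gripper_force: 0.0
```

Run:
```python
from h import *
s=observe();print(s['clock'],s['position'],s['ee_rot'],s['width'],s['force'])
look([.592,.229],'3')
a=cv2.imread('pics/top3.png')[150:290,110:260];b=cv2.imread('pics/side3.png')[100:240,200:350]
cv2.imwrite('pics/c3.png',cv2.resize(np.hstack([a,b]),None,fx=2.6,fy=2.6,interpolation=cv2.INTER_CUBIC))
```

```text
8.8 [0.66382979 0.13387389 0.13077804] [ 1.39790212e+00  2.81135238e+00 -1.99160199e-03] 0.33040786043317594 [ 0.55413082  0.82324987 -0.64516289]
top plate [0.5915 0.2286] z 0.1094 jar [0.5953 0.2238] sph [0.5948 0.2252 0.1364 0.0342] top 0.1577 off [ 3.8 -4.8] 745 119
side plate [0.5925 0.2289] z 0.11 jar [0.5952 0.2253] sph [0.597  0.2288 0.1422 0.034 ] top 0.18 off [ 2.7 -3.6] 1269 1123
```

View pics/c3.png

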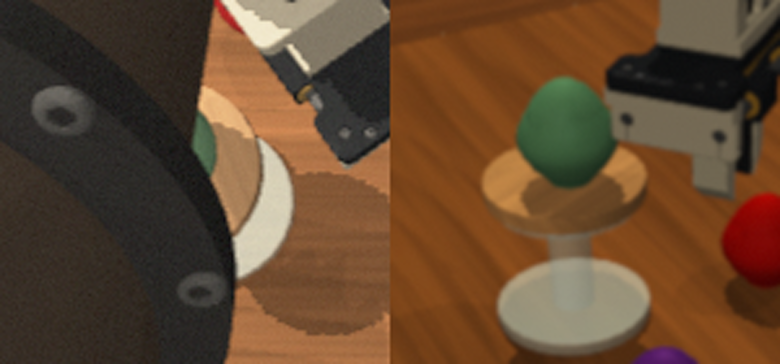

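The crop shows the jar upright and close to the middle, about 4.5 mm short on the push side. I'll push again to a measured end point, then clear the view.

>>> {"name": "apply_moves", "arguments": {
  "commands": [
    [33,-0.12,0.16,0,0],
    [33,-0.24,0.32,0,0],
    [33,-0.18,0.24,0,0],
    [33,-0.08,0.11,0,0],
    [33,-0.04,0.05,0,0],
    [33,0,0,0,0]
  ]
}}

```text
clock: 9.65
position: [0.6225, 0.1909, 0.1308]
ee_rot: [1.392, 2.816, -0.0]
force: [0.1, -0.4, 0.5]
width: 0.33
gripper_force: 0.0
```

>>> {"name": "apply_moves", "arguments": {
  "commands": [
    [33,-0.01,0.0157,0,0],
    [33,-0.01,0.0157,0,0],
    [33,-0.01,0.0157,0,0],
    [33,-0.01,0.0157,0,0],
    [33,-0.01,0.0157,0,0],
    [33,-0.01,0.0157,0,0],
    [33,-0.01,0.0157,0,0],
    [33,-0.01,0.0157,0,0],
    [33,-0.01,0.0157,0,0],
    [33,-0.01,0.0157,0,0],
    [33,-0.01,0.0157,0,0],
    [33,-0.01,0.0157,0,0]
  ]
}}

```text
clock: 11.15
position: [0.6151, 0.2025, 0.1307]
ee_rot: [1.392, 2.817, 0.0]
force: [0.7, -0.1, -0.4]
width: 0.331
gripper_force: 0.3
```

>>> {"name": "apply_moves", "arguments": {
  "commands": [
    [33,0,0,0,0],
    [33,0.012,-0.016,0,0],
    [33,0.03,-0.04,0,0],
    [33,0.06,-0.08,0,0],
    [33,0.12,-0.16,0,0],
    [33,0.24,-0.32,0,0],
    [33,0.24,-0.32,0,0],
    [33,0,0,0.5,0],
    [33,0,0,0.5,0],
    [33,0,0,0.5,0],
    [33,0,0,0.5,0],
    [33,0,0,0,0]
  ]
}}

```text
clock: 12.65
position: [0.6596, 0.1444, 0.2536]
ee_rot: [1.393, 2.812, 0.004]
force: [0.5, 0.6, -1.0]
width: 0.327
gripper_force: 0.0
```

I overshot a little through command lag. Next I'll move to the opposite (left) side, clear of both views, and measure.

>>> {"name": "apply_moves", "arguments": {
  "commands": [
    [33,-0.38,0.8,0,0],
    [33,-0.38,0.8,0,0],
    [33,-0.38,0.8,0,0],
    [33,-0.38,0.8,0,0],
    [33,-0.38,0.8,0,0],
    [33,-0.38,0.8,0,0],
    [33,-0.38,0.8,0,0],
    [33,0,0,0,0]
  ]
}}

```text
clock: 13.65
position: [0.4942, 0.4868, 0.2488]
ee_rot: [-1.38, -2.819, 0.001]
force: [-0.3, -0.6, 0.1]
width: 0.33
gripper_force: 0.0
```

```bash
cat >> h.py <<'E'
def fit2(tag,c0):
    # joint profile+centre fit on stored clouds of both views
    J=[]
    for n in('top','side'):
        p=cv2.imread(f'pics/{n}{tag}.png')[:,:,::-1];d=np.load(f'pics/{n}{tag}.npy')
        P,u,v=cloud(n,d);col=p[v,u].astype(int)
        g=(np.hypot(*(P[:,:2]-c0).T)<.07)&(P[:,2]>.114)&(P[:,2]<.185)&(col[:,1]>col[:,0]+8);Q=P[g]
        from numpy import interp
        zk=np.array([.004,.015,.022,.03,.04,.052,.062,.070])
        def f(x):
            r=np.r_[x[2:5],.034,x[5],.0245,x[6:8]]
            return np.hypot(Q[:,0]-x[0],Q[:,1]-x[1])-interp(Q[:,2]-.11,zk,r)
        k=least_squares(f,[*Q[:,:2].mean(0),.018,.025,.031,.031,.017,.005],loss='soft_l1',f_scale=.002)
        uv=np.c_[u[g],v[g]];mid=(uv.min(0)+uv.max(0))/2
        h=lambda c:(proj(n,[[c[0]+.034*np.cos(t),c[1]+.034*np.sin(t),.14] for t in np.linspace(0,6.28,60)]))
        print(n,tag,'prof centre',k.x[:2].round(4),(k.x[2:]*1e3).round(1),'uv box',uv.min(0),uv.max(0),'pred box',h(k.x).min(0).round(1),h(k.x).max(0).round(1))
E
python3 - <<'E'
from h import *
s=observe();print(s['clock'],s['position'],s['force'])
for n in('top','side'):
    p,d=imaging.get_image(n);cv2.imwrite(f'pics/{n}4.png',p[:,:,::-1]);np.save(f'pics/{n}4.npy',d);measure(n,p,d,[.592,.229])
fit2('0',[.6083,.2075]);fit2('4',[.592,.23])
a=cv2.imread('pics/top4.png')[150:290,110:260];b=cv2.imread('pics/side4.png')[100:240,200:350]
cv2.imwrite('pics/c4.png',cv2.resize(np.hstack([a,b]),None,fx=2.6,fy=2.6,interpolation=cv2.INTER_CUBIC))
E
```

```text
13.65 [0.49424042 0.48684941 0.24879793] [-0.32203477 -0.63140181  0.07520618]
top plate [0.5923 0.2281] z 0.1095 jar [0.5902 0.2319] sph [0.5905 0.2325 0.1466 0.0299] top 0.181 off [-2.1  3.8] 2295 1629
side plate [0.5921 0.2291] z 0.11 jar [0.5905 0.2332] sph [0.5923 0.2367 0.1422 0.034 ] top 0.1813 off [-1.6  4.1] 1332 1119
top 0 prof centre [0.6087 0.2073] [-197.5   17.5  -61.5   30.5   16.4    4.7] uv box [159 177] [204 221] pred box [158.9 176.7] [205.7 221.9]
side 0 prof centre [0.6094 0.2095] [17.1 27.2 31.1 31.2 17.3  5.6] uv box [261 132] [298 173] pred box [259.6 145.2] [300.1 164.3]
top 4 prof centre [0.5907 0.2325] [138.9  47.6  27.   30.4  16.3   4.4] uv box [141 189] [186 233] pred box [140.7 188.4] [187.9 234. ]
side 4 prof centre [0.5914 0.2349] [17.3 27.3 31.3 31.3 17.4  6.3] uv box [245 129] [282 169] pred box [243.6 141.8] [283.7 160.5]
```

View pics/c4.png

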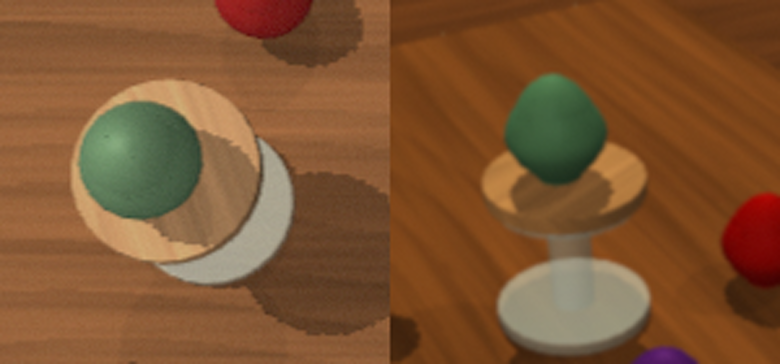

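The jar is upright, about 5 mm past the middle towards +y (jar centred at (140,160) in the crop, plate at (166,170); part of that gap is parallax). I'll tap it back from the left.

>>> {"name": "apply_moves", "arguments": {
  "commands": [
    [33,0.27,-0.6,0,-0.17],
    [33,0.27,-0.6,0,-0.17],
    [33,0.27,-0.6,0,-0.17],
    [33,0.27,-0.6,0,-0.17],
    [33,0.27,-0.6,0,-0.17],
    [33,0,0,0,0],
    [33,0,0,-0.4,0],
    [33,0,0,-0.4,0],
    [33,0,0,-0.4,0],
    [33,0,0,-0.4,0],
    [33,0,0,-0.37,0],
    [33,0,0,0,0]
  ]
}}

```text
clock: 15.25
position: [0.5778, 0.3011, 0.1311]
ee_rot: [-1.955, -2.457, 0.005]
force: [-0.4, -0.6, 0.4]
width: 0.328
gripper_force: 0.0
```

>>> {"name": "apply_moves", "arguments": {
  "commands": [
    [33,0,0,0,0],
    [33,0,0,0,0]
  ]
}}

```text
clock: 15.5
position: [0.5794, 0.3024, 0.1338]
ee_rot: [1.954, 2.459, 0.003]
force: [-0.8, -0.1, -0.0]
width: 0.333
gripper_force: 0.0
```

>>> {"name": "apply_moves", "arguments": {
  "commands": [
    [33,-0.03,-0.04,-0.05,0],
    [33,-0.02,-0.1,0,0],
    [33,0.02,-0.1,0,0],
    [33,0.03,-0.08,0,0],
    [33,0.01,-0.04,0,0],
    [33,0,0,0,0],
    [33,0,0,0,0],
    [33,0,0,0,0]
  ]
}}

```text
clock: 16.5
position: [0.5792, 0.281, 0.1295]
ee_rot: [-1.954, -2.46, -0.0]
force: [0.5, 0.6, 0.0]
width: 0.328
gripper_force: 0.0
```

>>> {"name": "apply_moves", "arguments": {
  "commands": [
    [33,0.005,-0.0165,0,0],
    [33,0.005,-0.0165,0,0],
    [33,0.005,-0.0165,0,0],
    [33,0.005,-0.0165,0,0],
    [33,0.005,-0.0165,0,0],
    [33,0.005,-0.0165,0,0],
    [33,0.005,-0.0165,0,0],
    [33,0.005,-0.0165,0,0],
    [33,0.005,-0.0165,0,0],
    [33,0.005,-0.0165,0,0],
    [33,0,0,0,0],
    [33,0,0,0,0]
  ]
}}

```text
clock: 18.0
position: [0.5823, 0.2708, 0.1295]
ee_rot: [1.954, 2.46, 0.0]
force: [-0.5, -0.0, -0.2]
width: 0.331
gripper_force: 0.2
```

Run:
```python
from h import *
for n in('top','side'):
    p,d=imaging.get_image(n);cv2.imwrite(f'pics/{n}5.png',p[:,:,::-1]);np.save(f'pics/{n}5.npy',d)
fit2('5',[.592,.23])
```

```text
top 5 prof centre [0.591  0.2306] [252.6 -37.8 -19.7  30.5  16.2   4.8] uv box [143 189] [188 233] pred box [142.  188.3] [189.2 233.9]
side 5 prof centre [0.5916 0.233 ] [17.2 27.3 31.3 31.1 17.5  5.5] uv box [245 129] [282 169] pred box [244.1 142.2] [284.3 161. ]
```

>>> {"name": "apply_moves", "arguments": {
  "commands": [
    [33,0.003,-0.013,0,0],
    [33,0.003,-0.013,0,0],
    [33,0.003,-0.013,0,0],
    [33,0.003,-0.013,0,0],
    [33,0,0,0,0],
    [33,0,0,0,0],
    [33,-0.004,0.017,0,0],
    [33,-0.01,0.04,0,0],
    [33,-0.03,0.12,0,0],
    [33,-0.06,0.25,0,0],
    [33,-0.1,0.4,0,0],
    [33,-0.1,0.4,0,0]
  ]
}}

```text
clock: 19.6
position: [0.5638, 0.344, 0.1295]
ee_rot: [-1.952, -2.46, -0.001]
force: [-0.3, 0.2, 0.1]
width: 0.332
gripper_force: 0.0
```

>>> {"name": "apply_moves", "arguments": {
  "commands": [
    [33,0,0.2,0.3,0],
    [33,-0.1,0.5,0.5,0],
    [33,-0.1,0.5,0.5,0],
    [33,-0.2,0.5,0.4,0],
    [33,-0.2,0.4,0,0],
    [33,0,0,0,0],
    [33,0,0,0,0]
  ]
}}

```text
clock: 20.48
position: [0.5285, 0.4666, 0.2303]
ee_rot: [1.954, 2.459, -0.003]
force: [0.5, -0.5, -0.0]
width: 0.33
gripper_force: 0.0
```

Run:
```python
from h import *
s=observe();print(s['clock'],s['position'],s['force'])
for n in('top','side'):
    p,d=imaging.get_image(n);cv2.imwrite(f'pics/{n}6.png',p[:,:,::-1]);np.save(f'pics/{n}6.npy',d);measure(n,p,d,[.592,.229])
fit2('6',[.592,.23])
```

```text
20.475 [0.52846993 0.46658525 0.23026312] [ 0.45725953 -0.49437424 -0.04427162]
top plate [0.5922 0.2281] z 0.1094 jar [0.5912 0.2268] sph [0.5914 0.2273 0.1467 0.0298] top 0.1809 off [-1.  -1.3] 2290 1622
side plate [0.5923 0.2289] z 0.11 jar [0.5914 0.228 ] sph [0.5932 0.2315 0.1421 0.0341] top 0.1807 off [-0.9 -0.9] 1278 1130
top 6 prof centre [0.5916 0.2273] [ 80.9 -76.    8.   30.4  16.3   4.7] uv box [144 189] [190 233] pred box [144.3 187.9] [191.5 233.4]
side 6 prof centre [0.5923 0.2297] [17.  27.4 31.4 31.3 17.3  5.7] uv box [246 130] [284 170] pred box [245.3 142.9] [285.6 161.7]
```

View pics/top6.png

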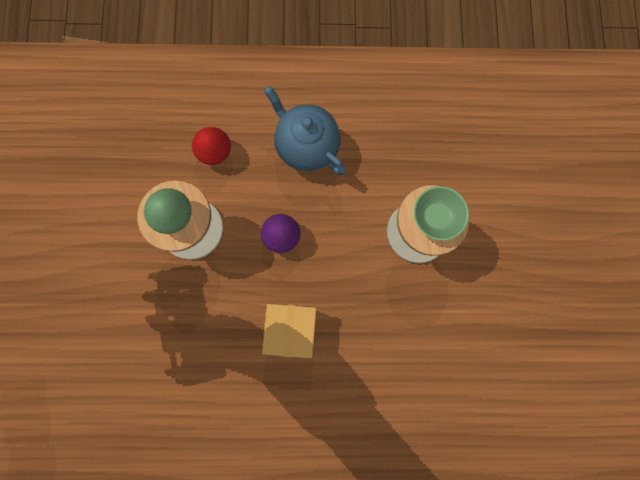

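View pics/side6.png

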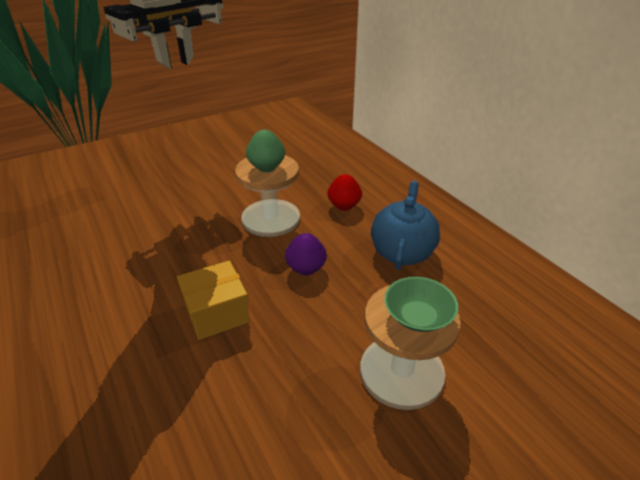

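The jar (top view (168,211), side view (266,150)) stands upright on the plate. Its offset from the middle is about 1 mm in both views. The stand and the other things have not moved, and the hand is well clear.

```bash
python3 -c "
from cell import arm
print(arm.sign_off())"
```

```text
the job is handed in; nothing more can be done
None
```

The jar stands upright about 1 mm from the middle of its stand, the stand and the other things look unmoved, the hand is clear, and I handed the job in at about 20.5 s of the 43 s allowed.

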